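# Pin the sliding lid of a jewellery box

## Robot

A 7-joint arm with a two-finger parallel gripper is mounted at the origin on the work surface. World frame = base frame: x ahead of the robot, y to its left, z up, the work surface at z = 0. Lengths are in m, angles in rad, forces in N, time in s.
With the tool pointing down it reaches from about 0.4 to 0.875 m from the base axis. Payload 19.3 kg.
Tool frame: the origin (TCP) lies between the finger pads; the fingertips stand 11 mm ahead of it and the grasp point (between the pads) lies 8 mm behind it; z points along the fingers, y is the line along which they close (so a half turn about z gives the same grasp; the last joint's range is limited). The gripper opens to 85 mm and grips with 20 to 120 N. Pads are 22 mm wide; open, the fingers measure 114 mm over their backs; the gripper's body (76 mm by 85 mm) begins 54 mm behind the grasp point. The pads swing forward as they close: fully open they stand 13 mm farther back than shut.
Start: joints at [-0.07, 0.521, -0.036, 1.599, 0.021, 1.021, -0.113], TCP at [0.625, -0, 0.242] pointing down, gripper open.
Joint ranges: [-2.91, 2.91], [-0.3, 2.13], [-1.5, 1.42], [0.17, 2.43], [-1.26, 4.41], [0.16, 1.93], [-2.52, 2.52]. Speed limits (rad/s): [1.89, 1.89, 2.39, 2.39, 3.01, 3.01, 3.01].

## Interface

Orientations are given as a 3x3 rotation matrix whose columns are the frame's x, y, z axes.
In Python, from cell import observe, cams, finish_job gives the robot as it stands.
- The arm moves only by the tool move_arm, never from a script. Its argument "steps" is a list of rows, each a list of 6 numbers: the shift along the world's x, y, z in mm, then the turn, a rotation vector about the world's x, y, z in degrees. In form: [[tx, ty, tz, rx, ry, rz], ...]. A call has 1 to 20 rows; each row is the pose to reach, as a shift and turn from the pose commanded when the call began; what a row does not reach only later rows make up. A row lasts 1/8 s, in which the tool goes at most 62.5 mm and 10.7 degrees, less where a joint would pass 70% of its speed; a pose out of reach is approached as far as the arm can. A call with a gripper value outside its range is refused whole. "hand" is the finger opening in mm, from 0 to 85.4, set as the call begins (left out, the last holds). The fingers move at their own pace and stop on an object; "squeeze" is the grip in N (left out, the last holds). Time passes only in rows, so rows that repeat a pose let the fingers close. It gives the time, the measured TCP pose, the force, the opening and the grip force at its end, in the units of the state.
- observe(): the state, without advancing time (a new reading comes with each control period).
- cams.get_image(name): name is "scene" or "side" or "wrist"; returns a dict with "image" (420x560x3 uint8, red, green, blue), "mtx" (3x3 intrinsics, pixels), "k1" (the pictures are not rectified: a ray, as slopes to the right and down, at radius r is drawn at 1 + k1 r^2 times it, then the intrinsics apply), "R" (3x3) and "t" (3): a world point X has camera coordinates R X + t. Camera axes: x right, y down, z forward; pixel columns grow to the right and rows downward; lengths in m; the calibration is good to about 2 mm. A picture is of the moment at which its call begins. There is no depth.
- finish_job(): hands the job in; it is judged then, once.
The state is a dict: "clock": time; "q": joint angles; "dq": joint speeds; "tau": joint torques, N m; "tool_pos": TCP position; "ee_rot": TCP orientation; "force": force on the tool from outside, world axes, zero at the start; "torque": the same for the moment, N m; "width": finger opening in m; "grasp_force": force on a finger pad.
Only numpy, scipy, OpenCV 4.12 (cv2) and the standard library are available. Lean on these libraries where they do the work, as an engineer would, in place of code of your own. Each camera call takes 0.05 s, during which the arm holds its last target. There are 200 camera calls.

## Task

Take the locking pin out of the phone stand and put its tip through the round hole in the jewellery box's sliding lid. The matching hole in the wood underneath is hidden by the lid, so feel for it: slide the pin, lid and all, gently along the lid's run until the tip drops in, then seat the pin fully home, upright with its collar on the lid, and let go. Do not force anything, and leave the other things on the trunk as they are.

Things in the scene. Friction and masses are not known exactly. Their poses are not given: they have to be found in the camera images.
- pin: Loose locking pin, about 55 g, upright in the phone stand's hole at the start. From the tip up: steel shank 10 mm in diameter, 40 mm long (lowest 2.5 mm tapered); steel collar 22 mm in diameter, 4 mm thick; round dark wooden knob 18 mm in diameter, 34 mm high, to hold it by; 78 mm in all. Origin at the centre of the tip, z towards the knob.
- pin_tip (a point): The centre of the pin's tip (same as the pin's origin), z towards the knob.
- box: Wooden jewellery box, fixed, 130 mm (x) by 220 mm (y) by 80 mm high. Origin at the centre of its underside, z up. Its lid slides along y between two cheeks 2 mm higher than the lid. Hidden under the lid on the middle line (x = 0) is a fixed flat wooden rail, top 66 mm above the origin, with one hole on that line, 12.5 mm in diameter and 36 mm deep.
- lid (a joint): How far the lid is slid towards the box's +y, m: 0 to 0.050, stops at both ends; starts at 0 to 0.006, stays where left (1 N friction). The rail's unseen hole lies under the lid's hole at a reading somewhere from 0.014 to 0.036, different each time, so the lid can be slid well past it; elsewhere a tip put through the lid's hole just rests on the rail.
- lid_hole (a point): Centre of the mouth of the round through hole in the middle of the pale wooden lid, on its upper face, 78 mm above the trunk. Hole 13.5 mm in diameter, lid 10 mm thick, 2 mm of air between it and the rail. Axes as the box's: y the way the lid slides, z up. With the pin resting on the rail its tip is 12 mm below this point; fully home (collar on the lid) 40 mm below.
- stand: Hard grey-black silicone phone stand, fixed, base 130 mm (x) by 90 mm (y) by 26 mm high, low lip and leaning backrest (to 105 mm high) in its +x half. Origin at the centre of its underside, z up. The pin stands in a round hole 13 mm in diameter and 22 mm deep, 35 mm from the centre towards -x.
- stand_hole (a point): Centre of the mouth of the stand's hole, 26 mm above the trunk.
- dabba: Bystander: round steel dabba with press-fit lid, 93 mm in diameter, 64 mm high. Origin at the centre of its underside.
- comb: Bystander: blue plastic comb lying flat, 150 mm (y) by 36 mm (x), 5 mm thick. Origin at the middle of its underside.
- perfume: Bystander: glass perfume bottle with twist cap, 35 mm by 50 mm, 100 mm high. Origin at the centre of its underside.
There are look-alikes about, which are no part of the job. What is shaped like the pin but green or yellow is not meant.

How it is judged:
By the outcome, as a careful person would: the job done as asked, in the order asked, and still so for the second after the job is handed in, with the robot touching nothing.
It also fails if it takes over 61 s, if anything falls off the work surface, if the arm or the gripper's body presses on something with over 40 N, if the wrist force passes 120 N, or if a joint passes its speed limit or range.

## Working session

There is one attempt and no reset: what is moved stays moved. The work goes in short steps, Python scripts to look and compute and a tool call to move; the robot and the scene stay as the last step left them, time stands still between calls to the robot, and variables do not carry over. Pictures are saved under pics/ and viewed, at most 10 in all, crops included, and the job is handed in when it is done.

Besides the shell and the picture viewer there is one more tool, called after "Call:" as name(argument=value, ...), one argument or row to a line, values as JSON. move_arm: Moves the arm, as the interface text tells. Its arguments: {"type":"object","properties":{"steps":{"type":"array","items":{"type":"array","items":{"type":"number"}}},"hand":{"type":"number"},"squeeze":{"type":"number"}},"required":["steps"]}

```bash
mkdir -p pics; cat > h.py <<'E'
import numpy as np,cv2
from cell import observe,cams,finish_job
def grab(n,f):
    d=cams.get_image(n); cv2.imwrite('pics/'+f,d['image'][:,:,::-1]); np.savez('pics/'+f+'.npz',**{k:np.array(d[k]) for k in('image','mtx','k1','R','t')}); return d
def load(f): return np.load('pics/'+f+'.npz')
def D(d): return np.array([float(d['k1']),0,0,0,0])
def ray(d,uv):
    p=cv2.undistortPoints(np.array([[uv]],float),np.array(d['mtx']),D(d))[0,0]
    R=np.array(d['R']);return -R.T@np.array(d['t']),R.T@np.array([p[0],p[1],1])
def at_z(d,uv,z):
    c,v=ray(d,uv);return c+v*(z-c[2])/v[2]
def proj(d,X):
    return cv2.projectPoints(np.array(X,float).reshape(-1,3),cv2.Rodrigues(np.array(d['R']))[0],np.array(d['t'],float),np.array(d['mtx']),D(d))[0][:,0]
def tri(obs):
    A=0;b=0
    for d,uv in obs:
        c,v=ray(d,uv);v/=np.linalg.norm(v);P=np.eye(3)-np.outer(v,v);A=A+P;b=b+P@c
    return np.linalg.solve(A,b)
E
python3 - <<'E'
from h import *
for n in('scene','side','wrist'):
    d=grab(n,n+'0.png');print(n,d['k1'],-d['R'].T@d['t'],d['R'][2])
a=[cv2.imread('pics/%s0.png'%n) for n in('scene','side')]
print(observe()['ee_rot'],observe()['force'])
E
```

```text
scene -0.0010014317592746981 [1.14437897 0.61695093 0.90720937] [-0.40426875 -0.60813395 -0.68318363]
side -0.06883331324054476 [ 0.14643892 -0.59650103  0.74895543] [ 0.52744075  0.48124093 -0.70015243]
wrist 0.0035679331891760235 [0.62338273 0.07196201 0.37384806] [-7.66551482e-04 -2.81610946e-01 -9.59528367e-01]
[[ 4.99858005e-05  9.99999685e-01 -7.92289407e-04]
 [ 9.99999998e-01 -5.00207941e-05 -4.41480120e-05]
 [-4.41876290e-05 -7.92287198e-04 -9.99999685e-01]] [-0.10726666  0.22039297 -0.56876029]
```

View pics/scene0.png

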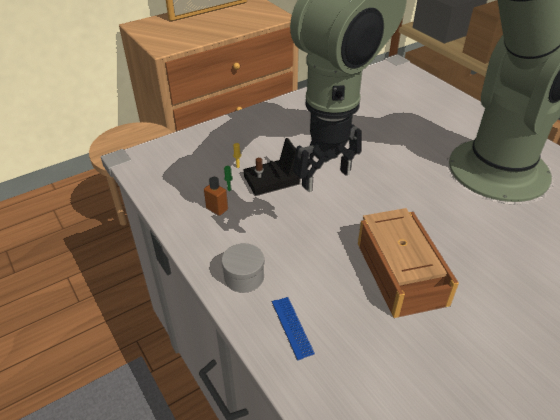

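View pics/side0.png

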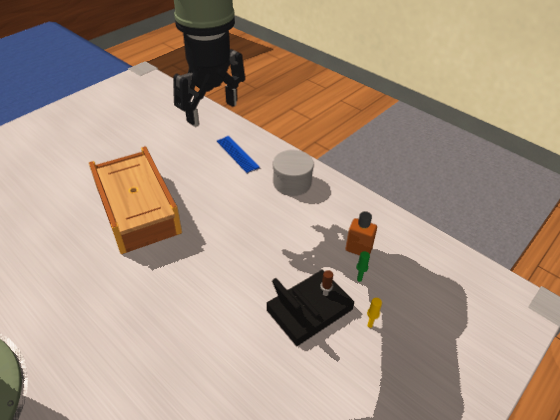

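View pics/wrist0.png

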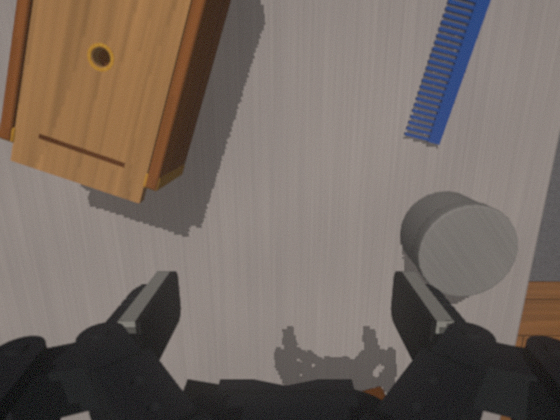

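The pin's knob is at scene (259,162) and side (327,278). The lid hole is at scene (403,243), side (133,190) and wrist (101,56). Green and yellow decoys stand next to the stand.

```bash
python3 - <<'E'
from h import *
s,i,w=[load(n+'0.png') for n in('scene','side','wrist')]
print('hole tri',tri([(s,(403,243)),(i,(133,190)),(w,(101,56))]),'hole w',at_z(w,(101,56),.078),at_z(s,(403,243),.078),at_z(i,(133,190),.078))
print('knob tri',tri([(s,(259,162)),(i,(327.5,278))]))
# wrist box groove / edges
for p in((39,137),(124,165),(12,160),(142,202),(192,0),(147,188)): print(p,at_z(w,p,.078))
A=cv2.resize(cv2.imread('pics/scene0.png')[190:320,340:470],None,fx=3,fy=3,interpolation=2)
B=cv2.resize(cv2.imread('pics/side0.png')[140:270,75:205],None,fx=3,fy=3,interpolation=2)
C=cv2.resize(cv2.imread('pics/scene0.png')[125:225,200:330],None,fx=3,fy=1.5*2,interpolation=2)
E=cv2.resize(cv2.imread('pics/side0.png')[250:350,260:390],None,fx=3,fy=3,interpolation=2)
top=np.hstack([A,B]);bot=np.hstack([C,E])
o=np.vstack([top,bot[:,:780]]);o=cv2.resize(o,None,fx=.86,fy=.86);print(o.shape);cv2.imwrite('pics/crop1.png',o)
E
```

```text
hole tri [0.48285468 0.10894879 0.07708007] hole w [0.48275749 0.10847136 0.078     ] [0.4838861  0.11014274 0.078     ] [0.48286795 0.10807508 0.078     ]
knob tri [ 0.58886148 -0.32024391  0.07056323]
(39, 137) [0.42383833 0.04787525 0.078     ]
(124, 165) [0.48959715 0.0251561  0.078     ]
(12, 160) [0.39805822 0.02926008 0.078     ]
(142, 202) [ 0.50089661 -0.0065072   0.078     ]
(192, 0) [0.55484376 0.14635085 0.078     ]
(147, 188) [0.50648639 0.00569595 0.078     ]
(593, 671, 3)
```

View pics/crop1.png

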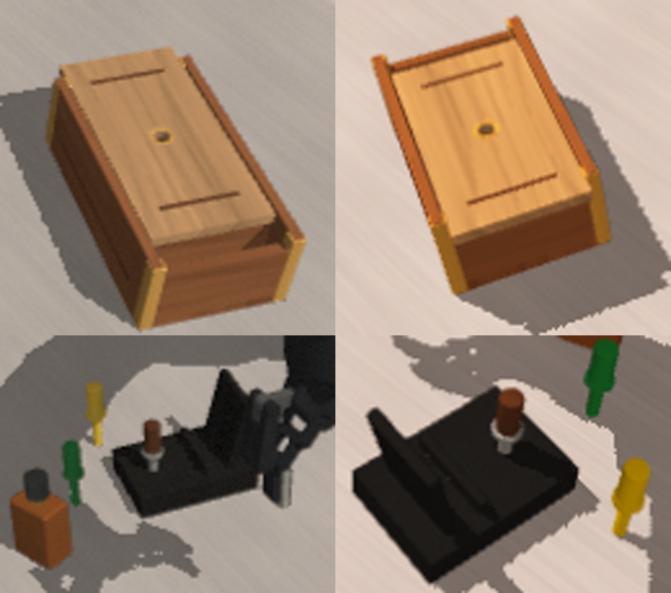

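The lid's recess is at the far end in the scene view, which is world +y. The box yaw is about -19°, so the lid slides along about (0.326, 0.946). Next I'll work out the stand's orientation and its neighbours.

```bash
python3 - <<'E'
from h import *
s,i=[load(n+'0.png') for n in('scene','side')]
S=lambda x,y:(260+(x-335)/2.58,250+(y-335)/2.58)
C=lambda x,y:(200+x/2.58,125+(y-335)/2.58)
for n,p in(('right',(577,470)),('top',(497,388)),('left',(355,475))):print(n,at_z(i,S(*p),.026))
for n,p in(('s left',(113,455)),('s front',(142,492))):print(n,at_z(s,C(*p),.026))
print('yellow',at_z(i,S(621,532),0),at_z(s,C(98,443),0));print('green',at_z(i,S(592,413),0),at_z(s,C(76,500),0))
# knob centre & collar
print('knob top',tri([(i,S(511,397)),(s,C(153,425))]),'collar',tri([(i,S(506,436)),(s,C(152,460))]))
# fine knob: brown blob centroid
for n,d,(x0,x1,y0,y1) in(('s',s,(250,270,150,180)),('i',i,(315,340,265,295))):
    im=d['image'][y0:y1,x0:x1].astype(int);m=(im[...,0]-im[...,2]>25)&(im[...,0]<170)
    y,x=np.nonzero(m);print(n,m.sum(),x.mean()+x0,y.mean()+y0,x.min()+x0,x.max()+x0,y.min()+y0,y.max()+y0,at_z(d,(x.mean()+x0,y.mean()+y0),.065))
E
```

```text
right [ 0.6083868  -0.37081276  0.026     ]
top [ 0.62588418 -0.28480964  0.026     ]
left [ 0.49922466 -0.26151051  0.026     ]
s left [ 0.615534   -0.35688283  0.026     ]
s front [ 0.6217058  -0.28879117  0.026     ]
yellow [ 0.604592   -0.41583093  0.        ] [ 0.60286689 -0.4127143   0.        ]
green [ 0.67392705 -0.34040477  0.        ] [ 6.70171681e-01 -3.42551028e-01 -1.11022302e-16]
knob top [ 0.58983371 -0.31870475  0.07925426] collar [ 0.59131357 -0.31929206  0.03389591]
s 86 258.80232558139534 163.6627906976744 256 262 157 170 [ 0.58914776 -0.32033732  0.065     ]
i 182 327.0769230769231 279.010989010989 321 336 267 288 [ 0.5905896  -0.31904481  0.065     ]
```

Call:
move_arm(
  steps=[
    [0, -60, 0, 0, 0, 10],
    [-5, -120, 0, 0, 0, 20],
    [-10, -180, 0, 0, 0, 30],
    [-18, -240, 0, 0, 0, 40],
    [-26, -290, 0, 0, 0, 50],
    [-35, -319, 0, 0, 0, 60],
    [-35, -319, -20, 0, 0, 70],
    [-35, -319, -50, 0, 0, 78],
    [-35, -319, -80, 0, 0, 78],
    [-35, -319, -92, 0, 0, 78],
    [-35, -319, -92, 0, 0, 78],
    [-35, -319, -92, 0, 0, 78],
  ],
  hand=60,
  squeeze=40,
)

```text
clock: 1.65
tool_pos: [0.5906, -0.3192, 0.1515]
ee_rot: [[-0.978, 0.208, 0.001], [0.208, 0.978, -0.001], [-0.001, -0.0, -1.0]]
force: [0.9, -0.1, -0.8]
width: 0.0595
grasp_force: 0.0
```

```bash
python3 - <<'E'
from h import *
d=grab('wrist','w1.png');o=observe();print(o['clock'],o['tool_pos'],o['ee_rot'],o['q'],o['force'])
p=o['tool_pos'];z=o['ee_rot'][:,2]
print('TCP',proj(d,[p]),'pred knob top',proj(d,[[.590,-.3195,.082]]),proj(d,[[p[0],p[1],.082]]))
E
```

```text
1.7 [ 0.59053768 -0.31920823  0.15154167] [[-9.78121894e-01  2.08027710e-01  1.42563604e-03]
 [ 2.08026735e-01  9.78122811e-01 -8.03133230e-04]
 [-1.56152110e-03 -4.88991786e-04 -9.99998661e-01]] [ 0.59411454  0.70388115 -0.29811174  1.53489933  0.23843747  0.93708271
  1.58262824] [ 0.07270581 -0.48746297 -0.8124875 ]
TCP [[284.93109577 291.49196807]] pred knob top [[284.52484705 232.77764469]] [[285.19209228 233.51313796]]
```

View pics/w1.png

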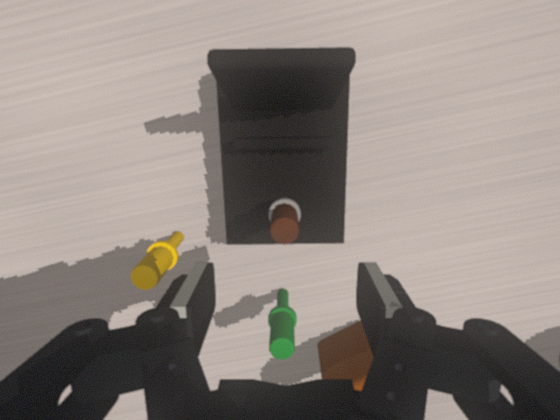

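The knob top at (285,230) is where predicted (285,233), so I'll descend and grip.

Call:
move_arm(
  steps=[
    [0, 0, -20, 0, 0, 0],
    [0, 0, -45, 0, 0, 0],
    [0, 0, -65, 0, 0, 0],
    [0, 0, -78, 0, 0, 0],
    [0, 0, -85, 0, 0, 0],
    [0, 0, -85, 0, 0, 0],
    [0, 0, -85, 0, 0, 0],
  ],
)

```text
clock: 2.58
tool_pos: [0.5904, -0.3192, 0.066]
ee_rot: [[-0.978, 0.208, 0.001], [0.208, 0.978, -0.0], [-0.001, -0.0, -1.0]]
force: [0.7, 0.5, 1.5]
width: 0.0598
grasp_force: 0.0
```

Call:
move_arm(
  steps=[
    [0, 0, 0, 0, 0, 0],
    [0, 0, 0, 0, 0, 0],
    [0, 0, 0, 0, 0, 0],
    [0, 0, 0, 0, 0, 0],
    [0, 0, 0, 0, 0, 0],
    [0, 0, 0, 0, 0, 0],
    [0, 0, 0, 0, 0, 0],
    [0, 0, 0, 0, 0, 0],
  ],
  hand=5,
  squeeze=40,
)

```text
clock: 3.58
tool_pos: [0.5902, -0.3192, 0.0656]
ee_rot: [[-0.978, 0.208, 0.001], [0.208, 0.978, -0.0], [-0.001, -0.0, -1.0]]
force: [0.0, -0.9, 5.9]
width: 0.0165
grasp_force: 39.0
```

Call:
move_arm(
  steps=[
    [0, 0, 5, 0, 0, 0],
    [0, 0, 15, 0, 0, 0],
    [0, 0, 30, 0, 0, 0],
    [0, 0, 60, 0, 0, 0],
    [0, 0, 95, 0, 0, 0],
    [0, 0, 120, 0, 0, 0],
    [0, 0, 120, 0, 0, 0],
    [0, 0, 120, 0, 0, 0],
  ],
)

```text
clock: 4.58
tool_pos: [0.5898, -0.319, 0.1853]
ee_rot: [[-0.978, 0.208, -0.0], [0.208, 0.978, -0.0], [0.0, -0.0, -1.0]]
force: [-1.1, -0.5, -0.7]
width: 0.0169
grasp_force: 39.0
```

```bash
python3 - <<'E'
from h import *
o=observe();print(o['tool_pos'],o['width'],o['force'],o['torque'])
p=o['tool_pos']
out=[]
for n in('scene','side','wrist'):
    d=grab(n,n+'2.png');c=proj(d,[p])[0];tip=proj(d,[p+[0,0,-.062]])[0];print(n,c,tip)
    x,y=np.clip(np.int32((c+tip)/2),45,(515,375));r=45
    out.append(cv2.resize(cv2.imread('pics/%s2.png'%n)[y-r:y+r,x-r:x+r],(260,260),interpolation=2));print(n,x-r,y-r)
cv2.imwrite('pics/crop2.png',np.hstack(out))
E
```

```text
[ 0.58975398 -0.31897138  0.18526651] 0.016900150208110917 [-1.0508286  -0.48605644 -0.73648021] [ 0.0050901   0.05029717 -0.02149872]
scene [257.50847012 125.42491517] [258.23721208 145.91023601]
scene 212 90
side [333.49889918 233.42108347] [329.84938439 258.27331488]
side 286 200
wrist [284.79854608 292.66714952] [285.0034195  238.95068052]
wrist 239 220
```

View pics/crop2.png

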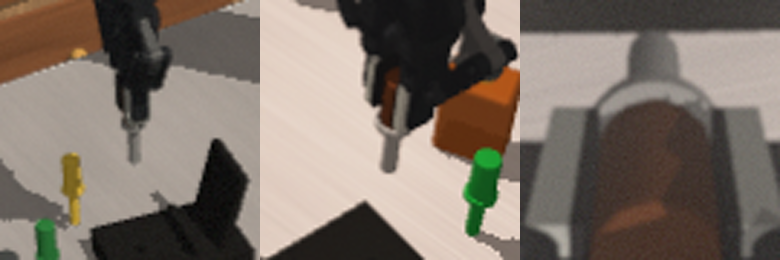

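The pin is held upright. The tip shows at scene (258.7,146.1) and side (330.3,259.5), within about 1 px of the prediction. Next I'll carry it over the lid hole, at about (0.483, 0.109).

Call:
move_arm(
  steps=[
    [-8, 40, 0, 0, 0, 0],
    [-20, 95, 0, 0, 0, 0],
    [-34, 150, 0, 0, 0, 0],
    [-50, 205, 0, 0, 0, 0],
    [-66, 260, 0, 0, 0, 0],
    [-80, 315, 0, 0, 0, 0],
    [-92, 365, 0, 0, 0, 0],
    [-101, 400, 0, 0, 0, 0],
    [-107, 420, 0, 0, 0, 0],
    [-107, 428, -10, 0, 0, 0],
    [-107, 428, -25, 0, 0, 0],
    [-107, 428, -30, 0, 0, 0],
    [-107, 428, -30, 0, 0, 0],
    [-107, 428, -30, 0, 0, 0],
  ],
)

```text
clock: 6.48
tool_pos: [0.4832, 0.1086, 0.1554]
ee_rot: [[-0.978, 0.209, 0.0], [0.209, 0.978, -0.0], [-0.0, 0.0, -1.0]]
force: [0.8, -0.2, -0.1]
width: 0.0166
grasp_force: 39.1
```

```bash
python3 - <<'E'
from h import *
o=observe();p=o['tool_pos'];print(o['clock'],p,o['width'],o['force'],o['torque'])
out=[]
for n in('scene','side','wrist'):
    d=grab(n,n+'3.png');tip=proj(d,[p+[0,0,-.062]])[0];h=proj(d,[[.4828,.1088,.078]])[0];print(n,'tip',tip,'hole',h)
    x,y=np.clip(np.int32((h+tip)/2),40,(520,380));r=40
    out.append(cv2.resize(cv2.imread('pics/%s3.png'%n)[y-r:y+r,x-r:x+r],(266,266),interpolation=2));print(n,x-r,y-r)
cv2.imwrite('pics/crop3.png',np.hstack(out))
E
```

```text
6.475 [0.48322318 0.10861727 0.15544875] 0.016572455798807235 [ 0.82722676 -0.20492311 -0.13696819] [-0.01676938  0.00347082 -0.04883034]
scene tip [403.87891699 237.55918451] hole [402.9383786  242.43187158]
scene 363 199
side tip [131.54061203 184.22441148] hole [132.76945899 189.85185558]
side 92 147
wrist tip [284.8749157  238.06494599] hole [285.06581745 228.54047824]
wrist 244 193
```

View pics/crop3.png

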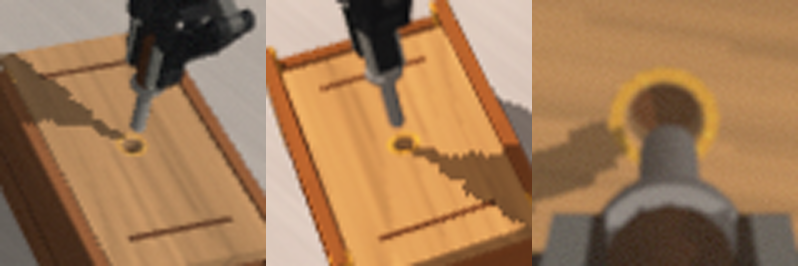

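```bash
python3 - <<'E'
from h import *
zt=.1554-.062
for n,t,h in(('scene',(404.6,237.8),(403,242.9)),('side',(131.2,184.4),(133.5,190)),('wrist',(285.2,238),(284,227))):
    d=load(n+'3.png');a=at_z(d,t,zt);b=at_z(d,h,.078);print(n,a[:2],b[:2],(b-a)[:2]*1e3)
E
```

```text
scene [0.48238599 0.10999355] [0.48367527 0.10991981] [ 1.28927226 -0.0737419 ]
side [0.48245071 0.10872637] [0.48358759 0.10732364] [ 1.13687822 -1.40273187]
wrist [0.48324118 0.10880502] [0.48168088 0.10836702] [-1.56029886 -0.43799822]
```

Call:
move_arm(
  steps=[
    [0.3, -0.5, -4, 0, 0, 0],
    [0.3, -0.5, -8, 0, 0, 0],
    [0.3, -0.5, -12, 0, 0, 0],
    [0.3, -0.5, -14, 0, 0, 0],
    [0.3, -0.5, -16, 0, 0, 0],
    [0.3, -0.5, -18, 0, 0, 0],
    [0.3, -0.5, -19, 0, 0, 0],
    [0.3, -0.5, -19, 0, 0, 0],
  ],
)

```text
clock: 7.62
tool_pos: [0.4833, 0.1085, 0.1363]
ee_rot: [[-0.978, 0.208, -0.0], [0.208, 0.978, -0.0], [0.0, -0.0, -1.0]]
force: [-0.5, 0.5, 0.5]
width: 0.0168
grasp_force: 39.1
```

The tip is in the lid hole with no contact force, so I'll lower it to the rail.

Call:
move_arm(
  steps=[
    [0, 0, -2, 0, 0, 0],
    [0, 0, -4, 0, 0, 0],
    [0, 0, -6, 0, 0, 0],
    [0, 0, -7, 0, 0, 0],
    [0, 0, -7.5, 0, 0, 0],
    [0, 0, -8, 0, 0, 0],
    [0, 0, -8, 0, 0, 0],
  ],
)

```text
clock: 8.5
tool_pos: [0.4833, 0.1085, 0.1283]
ee_rot: [[-0.978, 0.208, 0.0], [0.208, 0.978, -0.0], [-0.0, -0.0, -1.0]]
force: [-0.3, 0.3, 0.2]
width: 0.0166
grasp_force: 39.1
```

Call:
move_arm(
  steps=[
    [0, 0, -0.5, 0, 0, 0],
    [0, 0, -0.8, 0, 0, 0],
    [0, 0, -0.8, 0, 0, 0],
    [0, 0, -0.8, 0, 0, 0],
  ],
)

```text
clock: 9.0
tool_pos: [0.4834, 0.1085, 0.1276]
ee_rot: [[-0.978, 0.208, 0.0], [0.208, 0.978, -0.0], [-0.0, 0.0, -1.0]]
force: [-0.6, -2.0, 2.2]
width: 0.0168
grasp_force: 39.3
```

Light rail contact, about 2 N. I'll start feeling along the lid's run in 2 mm steps under light pressure.

Call:
move_arm(
  steps=[
    [0.3, 0.9, -0.2, 0, 0, 0],
    [0.65, 1.9, -0.2, 0, 0, 0],
    [0.65, 1.9, -0.2, 0, 0, 0],
  ],
)

```text
clock: 9.38
tool_pos: [0.4839, 0.1099, 0.1274]
ee_rot: [[-0.978, 0.208, -0.0], [0.208, 0.978, -0.001], [-0.0, -0.001, -1.0]]
force: [-0.8, -3.0, 7.5]
width: 0.017
grasp_force: 40.3
```

Call:
move_arm(
  steps=[
    [0.3, 0.9, 0, 0, 0, 0],
    [0.65, 1.9, 0, 0, 0, 0],
    [0.65, 1.9, 0, 0, 0, 0],
  ],
)

```text
clock: 9.75
tool_pos: [0.4845, 0.1115, 0.1274]
ee_rot: [[-0.978, 0.209, -0.0], [0.209, 0.978, -0.001], [0.0, -0.001, -1.0]]
force: [-2.3, -5.4, 8.4]
width: 0.0166
grasp_force: 40.5
```

Call:
move_arm(
  steps=[
    [0.3, 0.9, 0, 0, 0, 0],
    [0.65, 1.9, 0, 0, 0, 0],
    [0.65, 1.9, 0, 0, 0, 0],
  ],
)

```text
clock: 10.12
tool_pos: [0.4851, 0.1134, 0.1274]
ee_rot: [[-0.978, 0.208, -0.0], [0.208, 0.978, -0.001], [0.0, -0.001, -1.0]]
force: [-1.4, -4.9, 8.3]
width: 0.0164
grasp_force: 40.5
```

The lid slides with it (about 5 N lateral). I'll ease the pressure a little and continue.

Call:
move_arm(
  steps=[
    [0.3, 0.9, 0.15, 0, 0, 0],
    [0.65, 1.9, 0.15, 0, 0, 0],
    [0.65, 1.9, 0.15, 0, 0, 0],
  ],
)

```text
clock: 10.5
tool_pos: [0.4859, 0.1159, 0.1275]
ee_rot: [[-0.978, 0.208, -0.0], [0.208, 0.978, -0.0], [-0.0, -0.0, -1.0]]
force: [-0.5, -4.6, 4.4]
width: 0.0163
grasp_force: 40.0
```

Call:
move_arm(
  steps=[
    [0.3, 0.9, 0, 0, 0, 0],
    [0.65, 1.9, 0, 0, 0, 0],
    [0.65, 1.9, 0, 0, 0, 0],
  ],
)

```text
clock: 10.88
tool_pos: [0.4866, 0.1183, 0.1274]
ee_rot: [[-0.978, 0.208, 0.0], [0.208, 0.978, 0.0], [-0.0, 0.0, -1.0]]
force: [-0.1, -1.7, 1.4]
width: 0.0166
grasp_force: 39.3
```

Call:
move_arm(
  steps=[
    [0.3, 0.9, 0, 0, 0, 0],
    [0.65, 1.9, 0, 0, 0, 0],
    [0.65, 1.9, 0, 0, 0, 0],
  ],
)

```text
clock: 11.25
tool_pos: [0.4872, 0.1201, 0.1274]
ee_rot: [[-0.978, 0.208, -0.0], [0.208, 0.978, 0.0], [0.0, 0.0, -1.0]]
force: [-0.4, -0.8, -0.3]
width: 0.0166
grasp_force: 39.1
```

The vertical force vanished near 12 mm of travel, which may be the hole. I'll probe downward gently.

Call:
move_arm(
  steps=[
    [0, 0, -0.4, 0, 0, 0],
    [0, 0, -0.8, 0, 0, 0],
    [0, 0, -0.8, 0, 0, 0],
  ],
)

```text
clock: 11.62
tool_pos: [0.4871, 0.1199, 0.1266]
ee_rot: [[-0.978, 0.208, -0.0], [0.208, 0.978, 0.0], [0.0, 0.0, -1.0]]
force: [-0.1, -0.4, -1.6]
width: 0.0165
grasp_force: 39.1
```

Call:
move_arm(
  steps=[
    [0, 0, -0.7, 0, 0, 0],
    [0, 0, -1.4, 0, 0, 0],
    [0, 0, -2, 0, 0, 0],
    [0, 0, -2, 0, 0, 0],
  ],
)

```text
clock: 12.12
tool_pos: [0.4873, 0.12, 0.1247]
ee_rot: [[-0.978, 0.208, 0.0], [0.208, 0.978, 0.0], [-0.0, 0.0, -1.0]]
force: [1.6, 0.7, 0.2]
width: 0.0164
grasp_force: 39.1
```

It dropped in, with no upward force 3 mm down. I'll keep lowering in stages.

Call:
move_arm(
  steps=[
    [0, 0, -1, 0, 0, 0],
    [0, 0, -2, 0, 0, 0],
    [0, 0, -3, 0, 0, 0],
    [0, 0, -4, 0, 0, 0],
    [0, 0, -4, 0, 0, 0],
  ],
)

```text
clock: 12.75
tool_pos: [0.4873, 0.1201, 0.1206]
ee_rot: [[-0.978, 0.208, 0.0], [0.208, 0.978, 0.0], [-0.0, 0.0, -1.0]]
force: [2.2, 3.4, 0.0]
width: 0.0167
grasp_force: 39.1
```

Call:
move_arm(
  steps=[
    [0.3, 0.4, 0, 0, 0, 0],
    [0.3, 0.4, -1, 0, 0, 0],
    [0.3, 0.4, -2, 0, 0, 0],
    [0.3, 0.4, -3, 0, 0, 0],
    [0.3, 0.4, -4, 0, 0, 0],
    [0.3, 0.4, -5, 0, 0, 0],
    [0.3, 0.4, -5, 0, 0, 0],
  ],
)

```text
clock: 13.62
tool_pos: [0.4874, 0.1202, 0.1155]
ee_rot: [[-0.978, 0.208, -0.0], [0.208, 0.978, -0.0], [0.0, -0.0, -1.0]]
force: [1.6, 1.8, -1.3]
width: 0.0169
grasp_force: 39.1
```

Call:
move_arm(
  steps=[
    [0.3, 0.3, -1, 0, 0, 0],
    [0.3, 0.3, -2, 0, 0, 0],
    [0.3, 0.3, -3, 0, 0, 0],
    [0.3, 0.3, -4, 0, 0, 0],
    [0.3, 0.3, -6, 0, 0, 0],
    [0.3, 0.3, -8, 0, 0, 0],
    [0.3, 0.3, -8, 0, 0, 0],
  ],
)

```text
clock: 14.5
tool_pos: [0.4876, 0.1205, 0.1074]
ee_rot: [[-0.978, 0.208, -0.001], [0.208, 0.978, -0.0], [0.0, -0.0, -1.0]]
force: [-0.3, 0.2, -2.2]
width: 0.0164
grasp_force: 39.0
```

Call:
move_arm(
  steps=[
    [0, 0, -2, 0, 0, 0],
    [0, 0, -4, 0, 0, 0],
    [0, 0, -6, 0, 0, 0],
    [0, 0, -7, 0, 0, 0],
    [0, 0, -7, 0, 0, 0],
  ],
)

```text
clock: 15.12
tool_pos: [0.4877, 0.1206, 0.1005]
ee_rot: [[-0.978, 0.208, -0.0], [0.208, 0.978, -0.0], [0.0, -0.0, -1.0]]
force: [0.6, -0.8, -0.2]
width: 0.0164
grasp_force: 39.1
```

Call:
move_arm(
  steps=[
    [0, 0, -0.3, 0, 0, 0],
    [0, 0, -0.6, 0, 0, 0],
    [0, 0, -0.6, 0, 0, 0],
  ],
)

```text
clock: 15.5
tool_pos: [0.4878, 0.1206, 0.1]
ee_rot: [[-0.978, 0.208, 0.0], [0.208, 0.978, -0.0], [-0.0, -0.0, -1.0]]
force: [0.2, -0.1, -0.7]
width: 0.017
grasp_force: 39.1
```

Call:
move_arm(
  steps=[
    [0, 0, -0.3, 0, 0, 0],
    [0, 0, -0.5, 0, 0, 0],
    [0, 0, -0.5, 0, 0, 0],
  ],
)

```text
clock: 15.88
tool_pos: [0.4879, 0.1206, 0.0997]
ee_rot: [[-0.978, 0.208, 0.0], [0.208, 0.978, 0.0], [-0.0, 0.0, -1.0]]
force: [-1.0, -0.9, 3.2]
width: 0.0171
grasp_force: 39.4
```

The collar is on the lid (3 N). I'll release and retreat.

Call:
move_arm(
  steps=[
    [0, 0, 0, 0, 0, 0],
    [0, 0, 0, 0, 0, 0],
    [0, 0, 0, 0, 0, 0],
    [0, 0, 0, 0, 0, 0],
    [0, 0, 0, 0, 0, 0],
  ],
  hand=55,
)

```text
clock: 16.5
tool_pos: [0.4878, 0.1206, 0.0995]
ee_rot: [[-0.978, 0.208, -0.0], [0.208, 0.978, -0.0], [0.0, -0.0, -1.0]]
force: [-0.8, 0.3, 0.1]
width: 0.0551
grasp_force: 0.0
```

Call:
move_arm(
  steps=[
    [0, 0, 8, 0, 0, 0],
    [0, 0, 20, 0, 0, 0],
    [0, 0, 40, 0, 0, 0],
    [0, 0, 70, 0, 0, 0],
    [0, 0, 100, 0, 0, 0],
    [0, 0, 120, 0, 0, 0],
    [0, 0, 120, 0, 0, 0],
    [0, 0, 120, 0, 0, 0],
  ],
)

```text
clock: 17.5
tool_pos: [0.4876, 0.1204, 0.2195]
ee_rot: [[-0.978, 0.208, -0.0], [0.208, 0.978, -0.0], [0.0, -0.0, -1.0]]
force: [-0.4, 0.0, 0.1]
width: 0.055
grasp_force: 0.0
```

```bash
python3 - <<'E'
from h import *
o=observe();print(o['clock'],o['tool_pos'],o['width'],o['force'])
out=[]
for n in('scene','side','wrist'):
    d=grab(n,n+'4.png');q=proj(d,[[.4878,.1205,z] for z in(.078,.116)]);print(n,q.tolist())
    x,y=np.clip(np.int32(q.mean(0)),45,(515,375));r=45
    out.append(cv2.resize(cv2.imread('pics/%s4.png'%n)[y-r:y+r,x-r:x+r],(266,266),interpolation=2));print(x-r,y-r)
cv2.imwrite('pics/crop4.png',np.hstack(out))
E
```

```text
17.5 [0.48756749 0.12043827 0.21945635] 0.05500951276314846 [-0.44938123  0.04672474  0.06453261]
scene [[404.98828311570617, 246.59411457238792], [407.9081780266181, 234.37235359190916]]
361 195
side [[131.51154009280572, 186.052462737538], [127.88896575937736, 172.1542708075266]]
84 134
wrist [[285.50981589131055, 203.30094453985305], [285.4700469126932, 217.63837324820528]]
240 165
```

View pics/crop4.png

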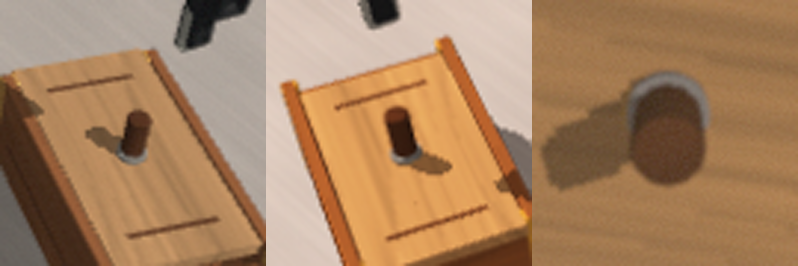

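The pin stands upright with its collar flat on the lid, and the gripper is clear of it. Handing in.

```bash
python3 -c "
from cell import finish_job
print(finish_job())"
```

```text
the job is handed in; nothing more can be done
None
```

The locking pin is out of the phone stand and seated fully home in the jewellery box: upright, collar on the lid, gripper open and clear. I handed the job in after about 17.5 s of robot time; `finish_job` returned no verdict.

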